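Tare the weighing bowl, then add the test piece

TASK

Seat the empty steel bowl upright and fully home in the holder ring on the balance pan and let go of it, then press the tare key right down and hold it for a good second, then set the long thick test piece gently into the bowl. The pan sits with play, so find the ring by feel, and never push on the balance with more than 3 kg (30 N). Press no other key, do not tare again with the piece in the bowl, and leave everything else on the bench alone.

Things in the scene. Friction and masses are not known exactly. Their poses are not given: they have to be found in the camera images.
- bowl: The empty weighing bowl: plain round steel, 46 mm high, 0.2 to 0.3 kg, upright on the bench left of the balance. Underneath is a round foot, 42 mm diameter, 8 mm high, 1.5 mm chamfer round its lower edge; above the foot the underside flares out to the wall. Inside floor 11 mm above the underside. Origin: centre of the foot's underside, z up through the mouth.
- bowl_rim (a point): Centre of the bowl's mouth, 46 mm above its underside. The wall is straight and 58 mm outside diameter, 52 mm inside, 3 mm thick, from the rim down to 15 mm above the underside.
- balance: Top-loading precision balance, fixed: 270 mm deep (its x) by 190 mm wide (its y). Front panel (its -x side, towards the robot) rises gently, 0.15 rad, from 36 to 53 mm high, with display and keys; behind is a 58 mm high deck with the pan. Origin: centre of the underside; x to its back, z up. Takes 3 kg at most: over 30 N on pan, ring, standing bowl, keys or case overloads it.
- pan_centre (a point): Point fixed in the balance (axes as the balance's): nominal middle of the round steel pan (130 mm diameter), on its top face, 66 mm above the bench, which is also the floor inside the holder ring. The pan sits with play: pan and ring together really stand 4 to 6 mm off this point in any horizontal direction, which this reading does not show. They do not shift under the pushes allowed.
- ring_top (a point): Point fixed in the balance, 6 mm above pan_centre, level with the top of the bowl holder: an aluminium ring in the middle of the pan, 60 mm outside, 45 mm inside diameter, 6 mm high, off-centre with the pan (4 to 6 mm). The bowl's 42 mm foot fits in it with 1.5 mm all round. Resting on the ring the bowl is up to 6 mm too high; fully home its underside is at pan_centre's level and it is upright.
- tare_key (a joint): Travel of the tare key in m: 0 up, 0.003 fully down. A spring pushes back with about 2.5 N at the start and 5 N fully down, and returns the key when let go.
- tare_key_top (a point): Middle of the top face of the tare key, moving with it: the wide rectangular grey key in the middle of the front edge of the panel, 24 mm (front to back) by 44 mm (across), standing 5 mm proud of the panel; its face and its push direction are at right angles to the panel (0.15 rad off vertical).
- power_key (a joint): Travel of the round power key in m, 0 up, 0.003 down (2 to 4 N spring): leave alone.
- power_key_top (a point): Middle of the top of the power key: small round grey key, 20 mm diameter, 62 mm to the left (balance's +y) of the tare key's middle.
- print_key (a joint): Travel of the round print key in m, 0 up, 0.003 down (2 to 4 N spring): leave alone.
- print_key_top (a point): Middle of the top of the print key: small round grey key, 20 mm diameter, 62 mm to the right (balance's -y) of the tare key's middle.
- piece: The test piece to weigh: the one that is both long and thick, a plain white ceramic cylinder 22 mm diameter, 70 mm long, about 0.1 kg, standing upright. Origin: centre of its underside, z along its length. It stands in a row of three, about 60 mm apart in shuffled order, on the low tray to the right of the balance.
- piece_mid (a point): Middle of the long thick test piece, 35 mm above its underside.
- tray: Low grey tray holding the three test pieces, fixed: 200 mm (its x, along which the pieces stand in a row) by 86 mm, floor 4 mm and rim 12 mm above the bench. Origin: centre of the underside.
- piece_short: Another white test piece, same 22 mm diameter but only 45 mm long, on the tray; leave alone. Origin: centre of its underside.
- piece_thin: Another white test piece, 70 mm long but only 14 mm in diameter, on the tray; leave alone. Origin: centre of its underside.
- wash_a: Wash bottle with blue cap, 62 mm diameter, 205 mm high, behind the tray; leave alone.
- beaker: Glass beaker, 66 mm diameter, 85 mm high, back left; leave alone.
- jar: Amber glass jar with black lid, 58 mm diameter, 75 mm high, back left; leave alone.
- dish: Shallow white ceramic dish, 80 mm diameter, 16 mm high, front left; leave alone.
- spatula: Flat double-ended steel lab spatula, 170 mm long, 11 mm wide, lying between bowl and balance; leave alone.
Mind the look-alikes: they are no part of the job. Leave any yellow look-alike of the piece alone.

How it is judged:
By the outcome, as a careful person would: the job done as asked, in the order asked, and still so for the second after the job is handed in, with the robot touching nothing.
It also fails if it takes over 72 s, if anything falls off the work surface, if the arm or the gripper's body presses on something with over 40 N, if the wrist force passes 120 N, or if a joint passes its speed limit or range.

ROBOT

A 6-joint arm with a two-finger parallel gripper is mounted at the origin on the work surface. World frame = base frame: x ahead of the robot, y to its left, z up, the work surface at z = 0. Lengths are in m, angles in degrees, forces in N, time in s.
With the tool pointing down it reaches from about 0.25 to 0.725 m from the base axis. Payload 9.7 kg.
Tool frame: the origin (TCP) lies midway between the tips of the shut fingers; the grasp point (between the pads) lies 19 mm behind it; z points along the fingers, y is the line along which they close (so a half turn about z gives the same grasp; the last joint's range is limited). The gripper opens to 85 mm and grips with 20 to 120 N. Pads are 22 mm wide; open, the fingers measure 114 mm over their backs; the gripper's body (76 mm by 85 mm) begins 54 mm behind the grasp point. The pads swing forward as they close: fully open they stand 13 mm farther back than shut.
Start: joints at [65.088, 4.979, 10.078, 95.1, 0, 90], TCP at [0.232, 0.499, 0.231] pointing down, gripper open.
Joint ranges: [-179.16, 179.16], [-48.56, 103.87], [-65.8, 70.77], [-126.05, 130.52], [-82.76, 87.17], [-180, 180]. Speed limits (degrees/s): [127.2, 127.2, 147.25, 180, 180, 180].

INTERFACE

Orientations are given as [roll, pitch, yaw] about the fixed x, y, z axes, in that order (R = Rz(yaw) Ry(pitch) Rx(roll)).
In Python, from workcell import bot gives the robot as it stands. The module is installed in compiled form; this text tells all that it offers.
- The arm moves only by the tool send_rows, never from a script. Its argument "moves" is one flat list of numbers, 7 for each row, row after row: the shift along the world's x, y, z normalised to -1 to 1, where 1 is 0.025 m, then the turn, a rotation vector about the world's x, y, z normalised to -1 to 1, where 1 is 0.15 rad, then the closure, from -1 (fully open) to 1 (shut), so that 0 is half open. A call has 1 to 8 rows; each row shifts and turns the commanded pose from where the row before left it; what a row does not reach is not made up. A row lasts 1/8 s, in which the tool goes at most 62.5 mm and 10.7 degrees, less where a joint would pass 70% of its speed; a pose out of reach is approached as far as the arm can. A call with a number of a shift or a turn outside -1 to 1 is refused whole. A call with a gripper value outside its range is refused whole. The fingers move at their own pace and stop on an object; "squeeze" is the grip in N (left out, the last holds). Time passes only in rows, so rows that do not move let the fingers close. It gives the time, the measured TCP pose, the force, the opening and the grip force at its end, in the units of the state.
- bot.get_obs(): the state, without advancing time (a new reading comes with each control period).
- bot.camera(name): name is "scene" or "top" or "wrist"; returns a dict with "color" (384x512x3 uint8, red, green, blue), "camera_matrix" (3x3 intrinsics, pixels), "R" (3x3) and "t" (3): a world point X has camera coordinates R X + t. Camera axes: x right, y down, z forward; pixel columns grow to the right and rows downward; lengths in m; the calibration is good to about 2 mm. A picture is of the moment at which its call begins. There is no depth.
- bot.job_done(): hands the job in; it is judged then, once.
Trained networks look in the newest picture that a camera, given by its name, has taken for a name from the list of things; names that differ only in an ending like _2 or _b are one class to them, and where a whole thing is asked for, a point or a joint stands for the part that bears it (a point fixed in the world has none). Each returns a list of dicts, best first, with "p" (0 to 1); they miss things now and then, are a little off and sometimes report something else, mostly with a low value. They report only what shows in the picture. A call takes as long as a camera call. They do not tell look-alikes from the thing itself.
- bot.boxes_of(camera, query): "extent" ([left, top, right, bottom] in pixels, round what is visible of it).
- bot.trace(camera, query): "region" (384x512 bool, what is visible of it) and "extent" ([left, top, right, bottom] in pixels, round what is visible of it).
- bot.landmark_of(camera, query): "pixel" ([column, row] in pixels: a listed point, or the origin of a listed thing).
The state is a dict: "time": time; "q": joint angles; "qd": joint speeds; "joint_efforts": joint torques, N m; "ee_pos": TCP position; "tcp_rot": TCP orientation; "wrist_force": force on the tool from outside, world axes, zero at the start; "torque": the same for the moment, N m; "opening": finger opening in m; "grasp_force": force on a finger pad.
Only numpy, scipy, OpenCV 4.12 (cv2) and the standard library are available. Lean on these libraries where they do the work, as an engineer would, in place of code of your own. Each camera call takes 0.05 s, during which the arm holds its last target. There are 200 camera calls.

## Working session

There is one attempt and no reset: what is moved stays moved. The work goes in short steps, Python scripts to look and compute and a tool call to move; the robot and the scene stay as the last step left them, time stands still between calls to the robot, and variables do not carry over. Pictures are saved under pics/ and viewed, at most 14 in all, crops included, and the job is handed in when it is done.

Besides the shell and the picture viewer there is one more tool, called after "Emit:" in YAML: its name, and indented under it one key for each argument. send_rows: Moves the arm, as the interface text tells. Its arguments: {"type":"object","properties":{"moves":{"type":"array"},"squeeze":{"type":"number"}},"required":["moves"]}

```bash
mkdir -p pics
cat > h.py <<'E'
import numpy as np, cv2
from workcell import bot
def ray(c,px):
    K=c["camera_matrix"];R=np.array(c["R"]);t=np.array(c["t"])
    d=R.T@np.linalg.inv(K)@np.array([px[0],px[1],1.]);return -R.T@t,d
def atz(c,px,z):
    o,d=ray(c,px);return o+d*(z-o[2])/d[2]
def proj(c,X):
    p=c["camera_matrix"]@(np.array(c["R"])@np.array(X)+np.array(c["t"]));return p[:2]/p[2]
def tri(obs):
    A=0;b=0
    for c,px in obs:
        o,d=ray(c,px);d=d/np.linalg.norm(d);P=np.eye(3)-np.outer(d,d);A=A+P;b=b+P@o
    return np.linalg.solve(A,b)
def save(c,n): cv2.imwrite("pics/"+n,c["color"][:,:,::-1])
E
python3 - <<'E'
from h import *
np.set_printoptions(precision=4,suppress=True)
C={n:bot.camera(n) for n in("scene","top")}
im=np.hstack([C[n]["color"] for n in C]); cv2.imwrite("pics/a.png",cv2.resize(im,(800,300),interpolation=cv2.INTER_AREA)[:,:,::-1])
cv2.imwrite("pics/top.png",cv2.resize(C["top"]["color"],(800,600))[:,:,::-1])
Z=dict(bowl=0,bowl_rim=.046,balance=0,pan_centre=.066,ring_top=.072,tare_key_top=None,power_key_top=None,print_key_top=None,piece=.004,piece_mid=.039,piece_short=.004,piece_thin=.004,tray=0,spatula=0)
for q,z in Z.items():
    L={n:bot.landmark_of(n,q) for n in C}
    for n in C:
        for d in L[n][:3]: print(q,n,np.round(d["pixel"],1),round(d["p"],2),atz(C[n],d["pixel"],.045 if z is None else z))
    if L["scene"] and L["top"]: print("   tri",tri([(C[n],L[n][0]["pixel"]) for n in C]))
for n in C: print(n,-np.array(C[n]["R"]).T@C[n]["t"])
print(bot.get_obs())
E
```

```text
bowl scene [335.1 182.7] 0.89 [0.5305 0.2852 0.    ]
bowl top [158.1 200.4] 0.7 [0.535 0.285 0.   ]
bowl top [367.6 199.9] 0.67 [ 0.5236 -0.2946  0.    ]
   tri [0.5338 0.2832 0.0038]
bowl_rim scene [335.7 170.6] 0.94 [0.5304 0.2794 0.046 ]
bowl_rim top [154.9 199. ] 0.96 [0.5329 0.2838 0.046 ]
bowl_rim top [290.2 215.3] 0.31 [ 0.4813 -0.0768  0.046 ]
   tri [0.5315 0.2817 0.0462]
balance scene [258.8 239.1] 0.98 [ 0.5823 -0.0002  0.    ]
balance top [261.1 183.6] 0.86 [ 0.5758 -0.0021  0.    ]
balance top [144.8 154.1] 0.72 [0.6677 0.3241 0.    ]
   tri [ 0.5778 -0.     -0.005 ]
pan_centre scene [270.9 236.1] 0.8 [ 0.6361 -0.0037  0.066 ]
pan_centre scene [229.2 200. ] 0.47 [ 0.4878 -0.0224  0.066 ]
pan_centre top [258.8 158.2] 0.82 [0.6337 0.003  0.066 ]
   tri [0.6336 0.001  0.061 ]
ring_top scene [268.5 233.5] 0.84 [ 0.6312 -0.0069  0.072 ]
ring_top top [260.8 158.6] 0.8 [ 0.6311 -0.0022  0.072 ]
ring_top top [373.2 221.2] 0.32 [ 0.459  -0.2887  0.072 ]
   tri [ 0.6306 -0.004   0.0699]
tare_key_top scene [229.9 196.5] 0.52 [ 0.4587 -0.0047  0.045 ]
tare_key_top scene [332.6 184.3
[... 2234 characters left out ...]
.6958 -0.2398  0.    ]
spatula top [183.1 233.5] 0.68 [0.4419 0.2152 0.    ]
spatula top [154.6 200.4] 0.2 [0.5353 0.2948 0.    ]
   tri [0.4411 0.2134 0.0078]
scene [ 1.0902 -0.3329  0.7244]
top [0.3658 0.0096 1.2827]
{'time': 1.5, 'q': array([65.0876,  4.9787, 10.0781, 95.1026, -0.0001, 89.9986]), 'qd': array([-0.1094, -0.0395,  0.0309,  0.0164, -0.0808,  0.0979]), 'joint_efforts': array([ -0.0003, -52.0097,  46.4857,   0.0018,  -0.0001,  -0.    ]), 'ee_pos': array([0.2317, 0.4988, 0.2313]), 'tcp_rot': array([-179.9968,    0.0001,  155.0891]), 'wrist_force': array([-0.1257,  0.4499,  0.012 ]), 'torque': array([ 0.0138,  0.0483, -0.0389]), 'grasp_force': 0.0, 'opening': 0.08554540163522618}
```

View pics/top.png

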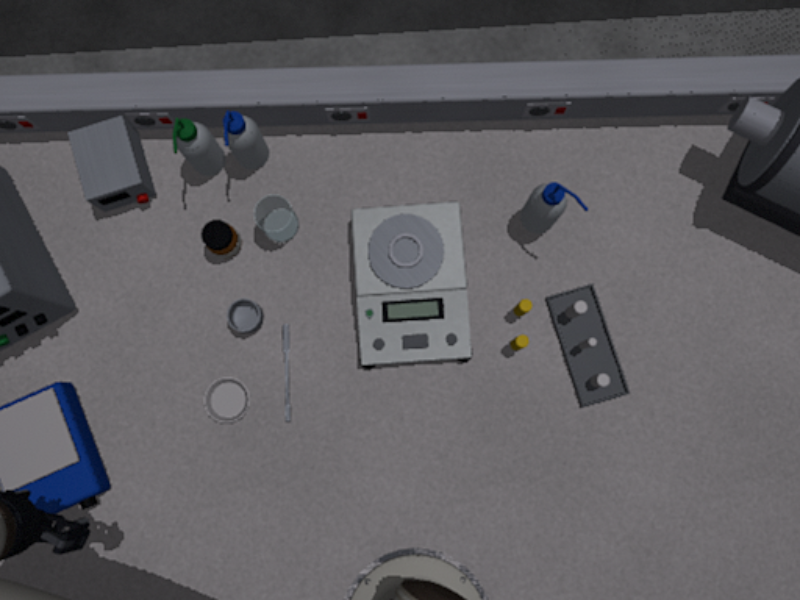

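View pics/a.png

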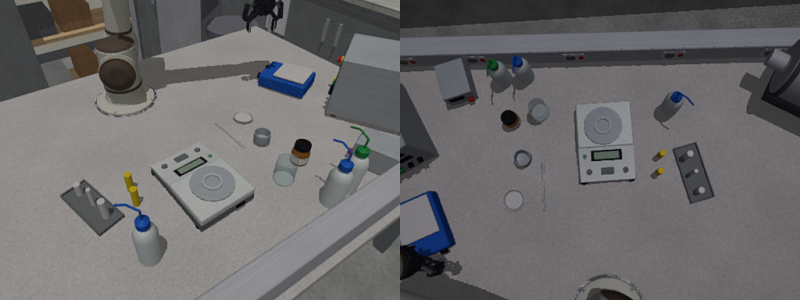

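The dish (top px 227,400) and the bowl (245,317) are distinct. Piece candidates in the scaled top view are:
- Yellow look-alikes at (525,307) and (519,342).
- White pieces at (581,307), (592,342, which is the thin one) and (603,380).

I'll check which white piece is long and thick in a close crop.

Run:
```python
from h import *
c=bot.camera("scene")["color"][205:305,60:195]
cv2.imwrite("pics/crop.png",cv2.resize(c,None,fx=5,fy=5,interpolation=cv2.INTER_CUBIC)[:,:,::-1])
```

```text
(no output)
```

View pics/crop.png

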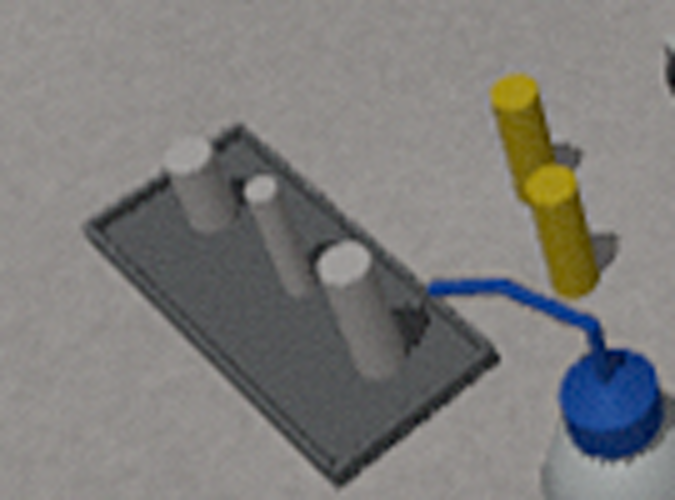

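Emit:
send_rows:
  moves: [1,-0.9,0,0,0,-1,-1,1,-0.9,0,0,0,-1,-1,1,-0.9,0,0,0,-1,-1,1,-0.9,0,0,0,-1,-1,1,-0.9,0,0,0,-1,-1,1,-0.9,0,0,0,-1,-1,1,-0.9,-0.5,0,0,-1,-1,1,-0.9,-0.5,0,0,-0.57,-1]
  squeeze: 30

```text
time: 2.55
ee_pos: [0.4325, 0.3181, 0.2062]
tcp_rot: [180.0, -0.0, 89.8]
wrist_force: [-0.7, 0.3, 0.0]
opening: 0.0857
grasp_force: 0.0
```

The crop shows the far white piece (crop px 360,310, scene px ~132,266) is both long and thick. The one at (200,185) is short and the one at (275,235) is thin. Next I'll use the wrist camera on the bowl.

Run:
```python
from h import *
np.set_printoptions(precision=4,suppress=True)
c=bot.camera("wrist"); save(c,"w1.png")
print(-np.array(c["R"]).T@c["t"])
for q,z in(("bowl_rim",.046),("bowl",0)):
    for d in bot.landmark_of("wrist",q)[:2]: print(q,d["p"],d["pixel"],atz(c,d["pixel"],z))
for d in bot.trace("wrist","bowl")[:1]:
    print(d["extent"],d["p"])
t=bot.camera("top")
print("straw tip",atz(t,(375,133),.19), "wash cap",atz(t,(354,123),.2))
```

```text
[0.4341 0.3962 0.3493]
bowl_rim 0.84 [344.5, 203.8] [0.5266 0.285  0.046 ]
bowl 0.73 [335.4, 194.8] [0.5292 0.2792 0.    ]
[312.2, 170.9, 376.0, 234.3] 0.82
straw tip [ 0.6616 -0.2768  0.19  ] wash cap [ 0.6848 -0.2257  0.2   ]
```

View pics/w1.png

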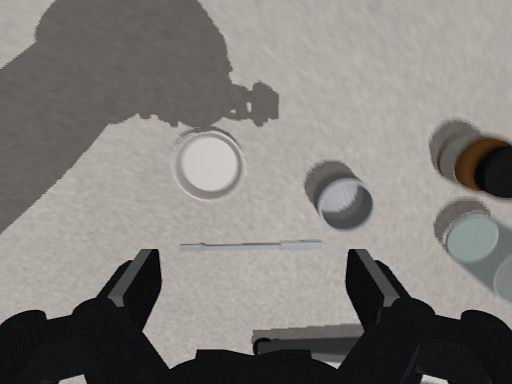

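Emit:
send_rows:
  moves: [0.96,-0.35,-0.8,0,0,0,-1,0.96,-0.35,-0.8,0,0,0,-1,0.96,-0.35,-0.8,0,0,0,-1,0.96,-0.35,-0.8,0,0,0,-1,0,0,0,0,0,0,-1]

```text
time: 3.42
ee_pos: [0.528, 0.2829, 0.1236]
tcp_rot: [-179.8, 0.1, 90.0]
wrist_force: [-0.0, 0.4, -1.0]
opening: 0.0855
grasp_force: 0.0
```

Run:
```python
from h import *
np.set_printoptions(precision=4,suppress=True)
c=bot.camera("wrist"); save(c,"w2.png")
for q,z in(("bowl_rim",.046),("bowl",0)):
    for d in bot.landmark_of("wrist",q)[:2]: print(q,d["p"],d["pixel"],atz(c,d["pixel"],z))
e=bot.trace("wrist","bowl")[0]; r=e["region"]; print(e["extent"])
ys,xs=np.nonzero(r); (p,rad)=cv2.minEnclosingCircle(np.c_[xs,ys].astype(np.float32)); print(p,rad)
print(proj(c,[.529,.283,.046]), bot.get_obs()["ee_pos"])
```

```text
bowl_rim 0.82 [251.4, 198.6] [0.5282 0.2842 0.046 ]
bowl 0.76 [250.3, 178.9] [0.5269 0.2861 0.    ]
[210.9, 153.2, 289.7, 238.8]
(250.49276733398438, 193.46173095703125) 42.136009216308594
[252.4853 200.1027] [0.5275 0.2844 0.127 ]
```

View pics/w2.png

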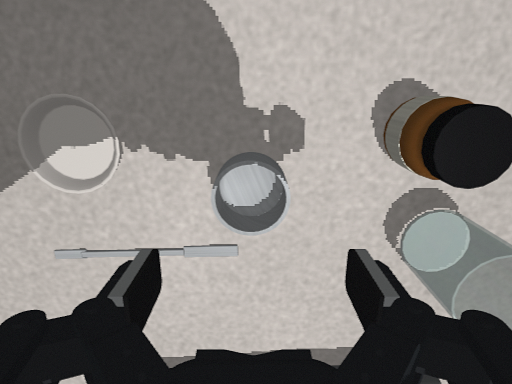

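Emit:
send_rows:
  moves: [0,0,-0.9,0,0,0,-1,0,0,-0.9,0,0,0,-1,0,0,-0.9,0,0,0,-1,0,0,-0.9,0,0,0,-1,0,0,-0.9,0,0,0,-1,0,0,0,0,0,0,0.6,0,0,0,0,0,0,0.6,0,0,0,0,0,0,0.6]
  squeeze: 35

```text
time: 4.62
ee_pos: [0.5282, 0.2843, 0.0151]
tcp_rot: [179.9, -0.1, 90.0]
wrist_force: [-1.9, 0.7, 3.4]
opening: 0.0573
grasp_force: 39.6
```

Emit:
send_rows:
  moves: [0,0,0,0,0,0,1,0,0,0,0,0,0,1]

```text
time: 4.88
ee_pos: [0.5282, 0.2843, 0.0151]
tcp_rot: [179.9, -0.1, 90.0]
wrist_force: [-1.5, 0.8, 6.2]
opening: 0.057
grasp_force: 39.8
```

Emit:
send_rows:
  moves: [0,0,0.5,0,0,0,1,0,0,1,0,0,0,1,0,0,1,0,0,0,1,0,0,1,0,0,0,1,0.3,-1,1,0,0,0,1,0.3,-1,1,0,0,0,1,0.3,-1,1,0,0,0,1,0.3,-1,0,0,0,0,1]

```text
time: 5.88
ee_pos: [0.5586, 0.1832, 0.1793]
tcp_rot: [179.8, -0.1, 90.0]
wrist_force: [0.8, -0.1, -2.8]
opening: 0.0573
grasp_force: 39.0
```

Emit:
send_rows:
  moves: [0.3,-1,0,0,0,0,1,0.3,-1,0,0,0,0,1,0.3,-1,0,0,0,0,1,0.3,-1,0,0,0,0,1,0.3,-1,0,0,0,0,1,0.4,-1,0,0,0,0,1,0.4,-1,0,0,0,0,1,0.4,-1,0,0,0,0,1]

```text
time: 6.88
ee_pos: [0.6253, -0.0172, 0.1768]
tcp_rot: [-180.0, 0.0, 90.0]
wrist_force: [0.6, -0.2, -1.9]
opening: 0.0571
grasp_force: 39.0
```

Emit:
send_rows:
  moves: [0.3,-1,0,0,0,0,1,0.3,-0.4,0,0,0,0,1,0,0,0,0,0,0,1,0,0,0,0,0,0,1]

```text
time: 7.38
ee_pos: [0.64, -0.0504, 0.1764]
tcp_rot: [-180.0, -0.0, 90.1]
wrist_force: [0.9, 0.7, -1.9]
opening: 0.0573
grasp_force: 38.9
```

Run:
```python
from h import *
np.set_printoptions(precision=4,suppress=True)
c=bot.camera("wrist"); save(c,"w3.png"); t=bot.camera("top"); s=bot.camera("scene")
for q,z in(("ring_top",.072),("pan_centre",.066),("tare_key_top",.045),("power_key_top",.045),("print_key_top",.045),("bowl_rim",.2)):
    for d in bot.landmark_of("wrist",q)[:2]: print(q,round(d["p"],2),d["pixel"],atz(c,d["pixel"],z))
print(bot.get_obs())
```

```text
ring_top 0.61 [242.3, 127.0] [ 0.6333 -0.0003  0.072 ]
pan_centre 0.92 [242.5, 124.0] [0.6333 0.0013 0.066 ]
pan_centre 0.27 [240.8, 125.6] [0.632  0.0001 0.066 ]
tare_key_top 0.59 [59.4, 133.2] [ 0.4764 -0.0089  0.045 ]
tare_key_top 0.46 [185.7, 119.0] [0.5849 0.0032 0.045 ]
power_key_top 0.61 [37.4, 54.8] [0.4703 0.0529 0.045 ]
print_key_top 0.88 [69.5, 202.2] [ 0.4742 -0.0714  0.045 ]
bowl_rim 0.9 [253.6, 291.9] [ 0.6418 -0.0569  0.2   ]
bowl_rim 0.45 [304.9, 316.4] [ 0.6649 -0.0697  0.2   ]
{'time': 7.825, 'q': array([-4.5551, 17.1639, 18.0627, 90.8977,  0.0007, 85.4024]), 'qd': array([-0.1249,  0.0534,  0.1118,  0.0974,  0.019 ,  0.0131]), 'joint_efforts': array([  0.0892, -67.1192,  48.0382,   0.0044,   0.0018,   0.0013]), 'ee_pos': array([ 0.6401, -0.051 ,  0.1763]), 'tcp_rot': array([179.9988,  -0.0006,  90.0425]), 'wrist_force': array([ 0.5137,  0.2905, -2.1866]), 'torque': array([0.0004, 0.022 , 0.0461]), 'grasp_force': 38.93248251406476, 'opening': 0.05712263513805089}
```

View pics/w3.png

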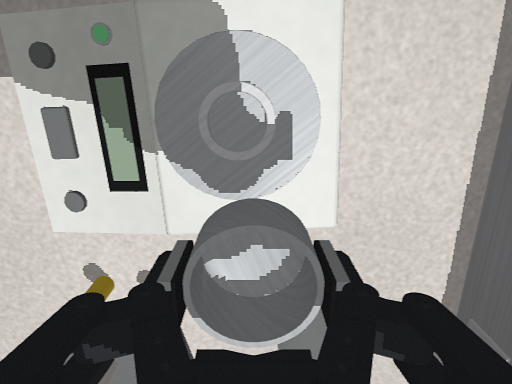

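The wrist view shows the ring at about (237,121) with outer radius ~38 px. That is clearly off the nominal reading at (242,124). The held bowl's rim is centred near (254,287). I'll fit both circles in metric coordinates.

```bash
cat >> h.py <<'E'
def fit(c,z,xy,radii,win=9,sgn=None,rng=(0,360)):
    g=cv2.GaussianBlur(cv2.cvtColor(c["color"],cv2.COLOR_RGB2GRAY),(3,3),0).astype(np.float32)
    a=np.radians(np.arange(rng[0],rng[1],3)); u=np.stack([np.cos(a),np.sin(a)],1)
    K=c["camera_matrix"];R=np.array(c["R"]);t=np.array(c["t"])
    def samp(cx,cy,r):
        P=np.c_[cx+r*u[:,0],cy+r*u[:,1],np.full(len(u),z)]@R.T+t; p=P@K.T; p=(p[:,:2]/p[:,2:]).astype(np.float32)
        return cv2.remap(g,p[:,:1],p[:,1:],cv2.INTER_LINEAR)[:,0]
    out=[]
    for dx in np.arange(-win,win+.1,.5):
        for dy in np.arange(-win,win+.1,.5):
            cx,cy=xy[0]+dx/1e3,xy[1]+dy/1e3; s=0
            for r in radii: s+=np.minimum(abs(samp(cx,cy,r+.001)-samp(cx,cy,r-.001)),25).mean()
            out.append((s,cx,cy))
    out.sort(reverse=True); return out[:4],np.median([o[0] for o in out])
E
python3 - <<'E'
from h import *
np.set_printoptions(precision=4,suppress=True)
c=bot.camera("wrist")
print(atz(c,(237,121),.072),atz(c,(253.6,291.9),.207),bot.get_obs()["ee_pos"])
for nm,z,xy,r in(("ring both",.072,(.63,.003),(.03,.0225)),("outer",.072,(.63,.003),(.03,)),("inner",.072,(.63,.003),(.0225,)),("innerfloor",.066,(.63,.003),(.0225,)),("pan",.066,(.63,.003),(.065,)),("rim",.207,(.642,-.053),(.029,.026))):
    o,m=fit(c,z,xy,r); print(nm,np.array(o),m)
E
```

```text
[0.6295 0.0035 0.072 ] [ 0.6419 -0.0526  0.207 ] [ 0.6401 -0.0511  0.1763]
ring both [[27.1987  0.6295  0.004 ]
 [27.0136  0.629   0.004 ]
 [25.9569  0.629   0.0045]
 [25.859   0.6285  0.003 ]] 11.1772785
outer [[12.8532  0.6285  0.003 ]
 [12.5451  0.6295  0.004 ]
 [12.3817  0.6285  0.0035]
 [12.1846  0.628   0.0035]] 5.1010337
inner [[15.0123  0.629   0.004 ]
 [14.6536  0.6295  0.004 ]
 [14.3468  0.6295  0.0035]
 [14.0776  0.629   0.0035]] 6.0764894
innerfloor [[11.6798  0.628   0.0025]
 [11.6486  0.6275  0.003 ]
 [11.4655  0.628   0.003 ]
 [11.2288  0.6275  0.0035]] 5.991439
pan [[23.1002  0.6295  0.0035]
 [22.8001  0.6295  0.003 ]
 [22.7896  0.629   0.0035]
 [22.7707  0.629   0.003 ]] 5.372957
rim [[39.2149  0.6415 -0.0515]
 [39.1066  0.6415 -0.052 ]
 [39.0319  0.642  -0.052 ]
 [38.7536  0.642  -0.0515]] 20.405167
```

Emit:
send_rows:
  moves: [-0.25,1,0,0,0,0,1,-0.25,1,-0.6,0,0,0,1,0,0.22,-0.8,0,0,0,1,0,0,-0.8,0,0,0,1,0,0,-0.6,0,0,0,1,0,0,-0.3,0,0,0,1,0,0,0,0,0,0,1]

```text
time: 8.75
ee_pos: [0.6276, 0.0042, 0.0986]
tcp_rot: [-180.0, -0.0, 90.0]
wrist_force: [0.7, -0.6, -1.8]
opening: 0.0574
grasp_force: 38.9
```

Run:
```python
from h import *
for i in range(3):
    c=bot.camera("wrist");o=bot.get_obs(); print(o["ee_pos"],o["wrist_force"],o["torque"])
save(c,"w4.png")
```

```text
[0.62780922 0.00419235 0.09915568] [-0.61150439 -0.72526108 -2.12871991] [-0.00943806 -0.0317695  -0.03118916]
[0.62799727 0.00421493 0.09952266] [ 0.1117578  -0.54418662 -2.26527746] [ 0.04100818 -0.01159679 -0.02563863]
[0.62809983 0.00419323 0.09964914] [-0.0033275   0.86408387 -2.0669641 ] [-0.04854488  0.00228596  0.01985442]
```

Emit:
send_rows:
  moves: [0,0,-0.2,0,0,0,1,0,0,-0.16,0,0,0,1,0,0,0,0,0,0,1,0,0,0,0,0,0,1]

```text
time: 9.4
ee_pos: [0.6277, 0.0043, 0.0898]
tcp_rot: [-180.0, 0.0, 90.0]
wrist_force: [-0.9, 0.2, -1.9]
opening: 0.0576
grasp_force: 38.9
```

Emit:
send_rows:
  moves: [0,0,-0.12,0,0,0,1,0,0,0,0,0,0,1]

```text
time: 9.65
ee_pos: [0.6275, 0.0043, 0.0865]
tcp_rot: [-180.0, 0.0, 90.0]
wrist_force: [0.1, 0.3, -2.8]
opening: 0.0571
grasp_force: 38.9
```

Already at ring-top level without contact; I'll continue in small steps.

Emit:
send_rows:
  moves: [0,0,-0.06,0,0,0,1,0,0,0,0,0,0,1]

```text
time: 9.9
ee_pos: [0.6276, 0.0043, 0.0852]
tcp_rot: [-180.0, -0.0, 90.0]
wrist_force: [-0.6, -0.8, -1.2]
opening: 0.0575
grasp_force: 38.9
```

Emit:
send_rows:
  moves: [0,0,-0.06,0,0,0,1,0,0,0,0,0,0,1]

```text
time: 10.15
ee_pos: [0.6276, 0.0043, 0.0836]
tcp_rot: [-180.0, -0.0, 90.0]
wrist_force: [-0.7, 0.2, -1.2]
opening: 0.0572
grasp_force: 38.9
```

Emit:
send_rows:
  moves: [0,0,-0.06,0,0,0,1,0,0,0,0,0,0,1]

```text
time: 10.4
ee_pos: [0.6276, 0.0043, 0.0821]
tcp_rot: [-180.0, -0.0, 90.0]
wrist_force: [0.4, 0.3, -1.8]
opening: 0.0571
grasp_force: 38.9
```

Emit:
send_rows:
  moves: [0,0,-0.05,0,0,0,1,0,0,0,0,0,0,1]

```text
time: 10.65
ee_pos: [0.6277, 0.0043, 0.0811]
tcp_rot: [180.0, 0.0, 90.0]
wrist_force: [0.1, -0.4, -1.0]
opening: 0.0575
grasp_force: 39.0
```

Emit:
send_rows:
  moves: [0,0,-0.04,0,0,0,1,0,0,0,0,0,0,1]

```text
time: 10.9
ee_pos: [0.6278, 0.0043, 0.081]
tcp_rot: [179.9, -0.0, 90.0]
wrist_force: [-2.9, 0.5, 5.0]
opening: 0.0577
grasp_force: 39.7
```

Emit:
send_rows:
  moves: [0,0,-0.03,0,0,0,1,0,0,0,0,0,0,1]

```text
time: 11.15
ee_pos: [0.6278, 0.0044, 0.081]
tcp_rot: [179.9, -0.0, 90.0]
wrist_force: [-3.9, 0.3, 10.1]
opening: 0.0574
grasp_force: 40.2
```

Emit:
send_rows:
  moves: [0,0,0.03,0,0,0,0.6,0,0,0,0,0,0,0,0,0,0,0,0,0,-1,0,0,0,0,0,0,-1,0,0,0,0,0,0,-1,0,0,0,0,0,0,-1]

```text
time: 11.9
ee_pos: [0.6277, 0.0043, 0.0799]
tcp_rot: [-180.0, -0.0, 90.0]
wrist_force: [-0.8, 0.2, -0.2]
opening: 0.0855
grasp_force: 0.0
```

Run:
```python
from h import *
np.set_printoptions(precision=4,suppress=True)
c=bot.camera("wrist"); s=bot.camera("scene"); t=bot.camera("top")
L={n:bot.landmark_of(n,"bowl_rim") for n in("wrist","scene","top")}
for n,cc in(("wrist",c),("scene",s),("top",t)): 
    for d in L[n][:1]: print(n,d["p"],d["pixel"],atz(cc,d["pixel"],.112))
for z in(.108,.112,.118):
    o,m=fit(c,z,(.63,.004),(.029,.026)); print(z,np.array(o[:2]),m)
im=np.hstack([cv2.resize(c["color"],(400,300)),cv2.resize(s["color"][180:300,190:350],(400,300),interpolation=cv2.INTER_CUBIC)])
cv2.imwrite("pics/p5.png",im[:,:,::-1])
```

```text
wrist 0.65 [255.9, 291.5] [0.6304 0.004  0.112 ]
scene 0.97 [272.6, 216.9] [0.6258 0.0068 0.112 ]
0.108 [[31.4257  0.628   0.    ]
 [31.3774  0.628  -0.0005]] 16.96727
0.112 [[40.0008  0.6295  0.004 ]
 [39.8096  0.6295  0.0035]] 18.460823
0.118 [[35.462   0.6305  0.01  ]
 [35.3502  0.6285  0.0095]] 18.39235
```

View pics/p5.png

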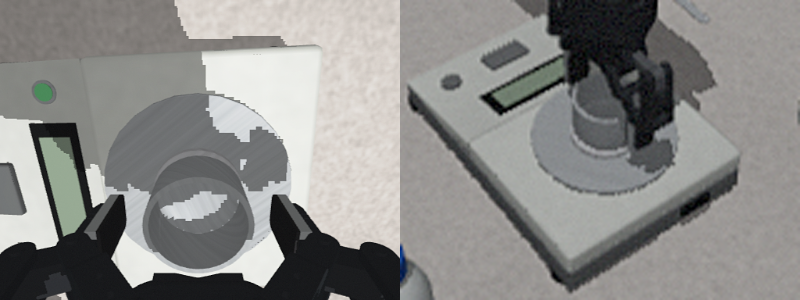

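The rim fit is sharpest at z = 0.112, centred on the ring, so the bowl is home. I'll lift, turn and go over to the tare key.

Emit:
send_rows:
  moves: [0,0,0.6,0,0,0,-1,0,0,1,0,0,0,-1,0,0,1,0,0,0,-1,-0.4,0,0.4,0,0,-1,1,-0.6,0,0,0,0,-1,1,-0.6,0,0,0,0,-1,1,-0.6,0,0,0,0,-1,1,-0.6,-0.1,0,0,0,-1,1]

```text
time: 13.2
ee_pos: [0.5574, 0.0019, 0.1563]
tcp_rot: [180.0, -0.0, 46.8]
wrist_force: [1.0, -0.5, -0.6]
opening: -0.0002
grasp_force: 0.0
```

Emit:
send_rows:
  moves: [-0.6,-0.1,0,0,0,-1,1,-0.6,-0.1,0,0,0,-1,1,-0.6,-0.1,0,0,0,-1,1,-0.6,-0.1,-0.6,0,0,-1,1,-0.6,0,-0.6,0,0,-1,1,-0.5,0,-0.6,0,-1,-0.3,1,0,0,0,0,0,0,1,0,0,0,0,0,0,1]

```text
time: 14.2
ee_pos: [0.4712, -0.0082, 0.1124]
tcp_rot: [179.6, -8.7, 1.6]
wrist_force: [0.5, 0.3, 1.6]
opening: -0.0002
grasp_force: 0.0
```

Run:
```python
from h import *
np.set_printoptions(precision=4,suppress=True)
c=bot.camera("wrist"); save(c,"w6.png"); t=bot.camera("top"); s=bot.camera("scene")
for n,cc in(("wrist",c),("scene",s),("top",t)):
  for q,z in(("tare_key_top",.045),("power_key_top",.045),("print_key_top",.045)):
    for d in bot.landmark_of(n,q)[:2]: print(n,q,round(d["p"],2),d["pixel"],atz(cc,d["pixel"],z))
o=bot.get_obs();print(o)
print("tcp px",proj(c,o["ee_pos"]))
```

```text
wrist power_key_top 0.82 [163.9, 217.1] [0.4725 0.0546 0.045 ]
wrist print_key_top 0.78 [341.5, 213.7] [ 0.4781 -0.071   0.045 ]
scene tare_key_top 0.53 [230.4, 198.4] [ 0.4653 -0.0071  0.045 ]
scene tare_key_top 0.42 [255.7, 190.5] [0.4762 0.0609 0.045 ]
scene power_key_top 0.36 [252.0, 190.2] [0.47   0.0537 0.045 ]
scene print_key_top 0.7 [274.1, 234.1] [0.6207 0.0162 0.045 ]
scene print_key_top 0.55 [211.5, 213.0] [ 0.4835 -0.0704  0.045 ]
top print_key_top 0.34 [261.5, 156.5] [ 0.6428 -0.0045  0.045 ]
{'time': 14.8, 'q': array([ -0.9673, -15.5879, -22.8962,  74.1172,  -0.0479, 177.5273]), 'qd': array([ 0.0461, -0.2661, -0.1316,  0.0138, -0.1007,  0.021 ]), 'joint_efforts': array([  0.0006, -31.4302,  48.7378,  -1.6482,  -0.0025,  -0.0007]), 'ee_pos': array([ 0.4702, -0.0082,  0.11  ]), 'tcp_rot': array([179.5794,  -8.5643,   1.5333]), 'wrist_force': array([0.062 , 0.7937, 0.4701]), 'torque': array([ 0.0322,  0.1305, -0.0145]), 'grasp_force': 0.0, 'opening': -0.00028449064632896104}
tcp px [253.4562 254.7608]
```

View pics/w6.png

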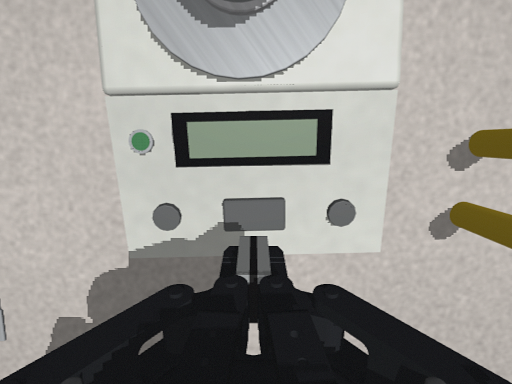

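Keys in the wrist view: power (167,217), tare (254,214) and print (341,213). That puts tare at about (0.4755, -0.0085). I'll approach along its normal.

Emit:
send_rows:
  moves: [0.02,0,-0.7,0,0,0,1,0.05,0,-0.7,0,0,0,1,0.06,0,-0.5,0,0,0,1,0.03,0,-0.2,0,0,0,1,0,0,0,0,0,0,1,0,0,0,0,0,0,1]

```text
time: 15.55
ee_pos: [0.4745, -0.0082, 0.0581]
tcp_rot: [179.6, -8.6, 1.5]
wrist_force: [-0.5, 0.5, -0.4]
opening: 0.0001
grasp_force: 0.0
```

Emit:
send_rows:
  moves: [0.02,0,-0.12,0,0,0,1,0,0,0,0,0,0,1]

```text
time: 15.8
ee_pos: [0.4747, -0.0082, 0.0545]
tcp_rot: [179.6, -8.6, 1.5]
wrist_force: [0.5, 1.0, 0.3]
opening: 0.0001
grasp_force: 0.0
```

Emit:
send_rows:
  moves: [0.02,0,-0.12,0,0,0,1,0,0,0,0,0,0,1]

```text
time: 16.05
ee_pos: [0.475, -0.0082, 0.0512]
tcp_rot: [179.6, -8.6, 1.5]
wrist_force: [-0.1, -0.3, -1.0]
opening: -0.0002
grasp_force: 0.0
```

Emit:
send_rows:
  moves: [0.01,0,-0.08,0,0,0,1,0,0,0,0,0,0,1]

```text
time: 16.3
ee_pos: [0.4753, -0.0082, 0.0494]
tcp_rot: [179.6, -8.6, 1.5]
wrist_force: [-0.2, -0.0, -0.9]
opening: 0.0002
grasp_force: 0.0
```

Emit:
send_rows:
  moves: [0.01,0,-0.08,0,0,0,1,0,0,0,0,0,0,1]

```text
time: 16.55
ee_pos: [0.4756, -0.0082, 0.0473]
tcp_rot: [179.6, -8.6, 1.5]
wrist_force: [1.2, 0.1, 1.0]
opening: -0.0002
grasp_force: 0.0
```

Emit:
send_rows:
  moves: [0.01,0,-0.08,0,0,0,1,0,0,0,0,0,0,1]

```text
time: 16.8
ee_pos: [0.4761, -0.0082, 0.0457]
tcp_rot: [179.6, -8.6, 1.5]
wrist_force: [-0.9, 0.7, 3.0]
opening: 0.0001
grasp_force: 1.4
```

Emit:
send_rows:
  moves: [0.01,0,-0.06,0,0,0,1,0,0,0,0,0,0,1]

```text
time: 17.05
ee_pos: [0.4763, -0.0082, 0.0442]
tcp_rot: [179.6, -8.6, 1.5]
wrist_force: [-0.3, 0.0, 4.5]
opening: -0.0
grasp_force: 2.1
```

Emit:
send_rows:
  moves: [0.01,0,-0.04,0,0,0,1,0,0,0,0,0,0,1]

```text
time: 17.3
ee_pos: [0.4764, -0.0082, 0.0432]
tcp_rot: [179.6, -8.6, 1.5]
wrist_force: [-1.9, 0.5, 5.8]
opening: -0.0
grasp_force: 3.2
```

Emit:
send_rows:
  moves: [0,0,-0.04,0,0,0,1,0,0,0,0,0,0,1]

```text
time: 17.55
ee_pos: [0.4765, -0.0081, 0.0431]
tcp_rot: [179.6, -8.6, 1.5]
wrist_force: [-6.8, 1.1, 14.7]
opening: -0.0001
grasp_force: 7.7
```

Emit:
send_rows:
  moves: [0,0,-0.03,0,0,0,1,0,0,0,0,0,0,1]

```text
time: 17.8
ee_pos: [0.4766, -0.0082, 0.0431]
tcp_rot: [179.6, -8.7, 1.5]
wrist_force: [-11.9, -0.3, 21.5]
opening: 0.0001
grasp_force: 11.1
```

Bottomed out. I'll ease the push slightly and hold.

Emit:
send_rows:
  moves: [0,0,0.03,0,0,0,1,0,0,0,0,0,0,1,0,0,0,0,0,0,1,0,0,0,0,0,0,1,0,0,0,0,0,0,1,0,0,0,0,0,0,1,0,0,0,0,0,0,1,0,0,0,0,0,0,1]

```text
time: 18.8
ee_pos: [0.4765, -0.0081, 0.0431]
tcp_rot: [179.6, -8.6, 1.5]
wrist_force: [-8.6, 0.4, 15.5]
opening: 0.0001
grasp_force: 7.7
```

Emit:
send_rows:
  moves: [0,0,0,0,0,0,1,0,0,0,0,0,0,1,0,0,0,0,0,0,1,0,0,0,0,0,0,1]

```text
time: 19.3
ee_pos: [0.4765, -0.0082, 0.0431]
tcp_rot: [179.6, -8.6, 1.5]
wrist_force: [-7.6, 0.2, 14.5]
opening: -0.0005
grasp_force: 7.7
```

Emit:
send_rows:
  moves: [-0.06,0,0.4,0,0,0,1,-0.15,0,1,0,0,0,1,-0.15,0,1,0,0,0,1,0,0,1,0,1,1,1,0.2,0,1,0,0,1,1,0.2,-0.5,1,0,0,1,1,0.2,-0.8,1,0,0,1,1,0.2,-1,0.6,0,0,1,1]

```text
time: 20.3
ee_pos: [0.4878, -0.0661, 0.2181]
tcp_rot: [-179.8, -1.0, 43.8]
wrist_force: [-0.3, -0.1, 1.2]
opening: 0.0002
grasp_force: 0.0
```

Emit:
send_rows:
  moves: [0.2,-1,0,0,0,1,0.2,0.2,-1,0,0,0,1,0.2,0.2,-1,0,0,0,1,0.2,0.2,-1,0,0,0,1,0.2,0.2,-1,0,0,0,1,0.2,0.2,-1,0,0,0,1,0.2,0.2,-1,0,0,0,1,-0.3,0,-0.8,0,0,0,1,-0.3]

```text
time: 21.3
ee_pos: [0.5225, -0.2616, 0.2163]
tcp_rot: [-179.7, -1.1, 112.5]
wrist_force: [0.9, -0.6, 0.4]
opening: 0.0557
grasp_force: 0.0
```

Emit:
send_rows:
  moves: [0,-1,0,0,0,1,-0.3,0,-1,0,0,0,1,-0.3,0,0,0,0,0,1,-0.3,0,0,0,0,0,1,-0.3,0,0,0,0,0,1,-0.3,0,0,0,0,0,1,-0.3,0,0,0,0,0,1,-0.3,0,0,0,0,0,1,-0.3]

```text
time: 22.3
ee_pos: [0.5223, -0.3107, 0.2166]
tcp_rot: [-179.7, -1.1, -178.7]
wrist_force: [0.2, 0.4, -0.4]
opening: 0.0554
grasp_force: 0.0
```

Emit:
send_rows:
  moves: [0,0,0,0,0,1,-0.3,0,0,0,0,0,0.6,-0.3,0,0,0,0,0,0,-0.3,0,0,0,0,0,0,-0.3]

```text
time: 22.8
ee_pos: [0.5224, -0.3107, 0.2168]
tcp_rot: [-179.7, -1.0, -165.4]
wrist_force: [0.6, -0.3, 0.0]
opening: 0.0556
grasp_force: 0.0
```

Run:
```python
from h import *
np.set_printoptions(precision=4,suppress=True)
c=bot.camera("wrist"); save(c,"w7.png"); t=bot.camera("top"); s=bot.camera("scene")
for n,cc in(("wrist",c),("scene",s),("top",t)):
  for q,z in(("piece_mid",.039),("piece",.004),("piece_thin",.004),("piece_short",.004)):
    for d in bot.landmark_of(n,q)[:3]: print(n,q,round(d["p"],2),d["pixel"],atz(cc,d["pixel"],z))
o=bot.get_obs();print(o["time"],o["ee_pos"],o["tcp_rot"],o["opening"],o["q"])
```

```text
wrist piece_mid 0.98 [352.9, 200.8] [ 0.5289 -0.2004  0.039 ]
wrist piece_mid 0.86 [277.7, 177.0] [ 0.5242 -0.2847  0.039 ]
wrist piece_mid 0.86 [385.9, 150.5] [ 0.4697 -0.1863  0.039 ]
wrist piece 0.94 [372.0, 144.9] [ 0.4698 -0.1882  0.004 ]
wrist piece 0.82 [343.7, 192.3] [ 0.5303 -0.2004  0.004 ]
wrist piece 0.65 [277.3, 171.5] [ 0.526  -0.2822  0.004 ]
wrist piece_thin 0.61 [277.7, 115.3] [ 0.4654 -0.299   0.004 ]
wrist piece_short 0.81 [271.4, 51.9] [ 0.4056 -0.3228  0.004 ]
wrist piece_short 0.41 [275.6, 167.5] [ 0.522  -0.2853  0.004 ]
scene piece_mid 0.69 [130.3, 265.8] [ 0.5193 -0.2884  0.039 ]
scene piece_mid 0.69 [162.8, 232.1] [ 0.4693 -0.1914  0.039 ]
scene piece_mid 0.62 [171.5, 251.1] [ 0.5317 -0.1978  0.039 ]
scene piece 0.75 [136.4, 276.5] [ 0.5253 -0.2851  0.004 ]
scene piece 0.62 [175.3, 259.2] [ 0.5294 -0.1934  0.004 ]
scene piece 0.52 [167.1, 242.1] [ 0.4725 -0.1884  0.004 ]
scene piece_thin 0.51 [119.3, 260.6] [ 0.4623 -0.302   0.004 ]
scene piece_short 0.77 [102.7, 245.1] [ 0.3964 -0.3196  0.004 ]
top piece_mid 0.57 [331.8, 214.8] [ 0.4809 -0.188   0.039 ]
top piece_mid 0.52 [368.8, 197.1] [ 0.5262 -0.289   0.039 ]
top piece_mid 0.4 [332.9, 193.5] [ 0.5381 -0.1937  0.039 ]
top piece 0.63 [328.6, 220.6] [ 0.4684 -0.1841  0.004 ]
top piece 0.55 [374.6, 222.8] [ 0.4598 -0.309   0.004 ]
top piece 0.5 [329.4, 196.1] [ 0.536  -0.1894  0.004 ]
top piece_thin 0.39 [372.5, 219.9] [ 0.4678 -0.3038  0.004 ]
23.55 [ 0.5224 -0.3107  0.217 ] [-179.7164   -1.0225 -165.2801] 0.055426794469938326 [-30.3063  13.4216  18.0299  95.1304  -0.9238 -45.0246]
```

View pics/w7.png

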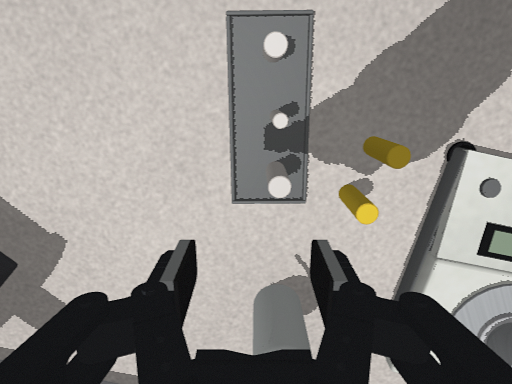

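The target white piece is at (279,187) in this view; the yellow look-alikes at (357,203) and (387,152) are well clear. I'll descend on it.

Emit:
send_rows:
  moves: [0.08,1,0,0.06,-0.1,0,-0.3,0,0,-1,0,0,0,-0.3,0,0,-1,0,0,0,-0.3,0,0,-1,0,0,0,-0.3,0,0,-1,0,0,0,-0.3,0,0,-0.6,0,0,0,-0.3,0,0,0,0,0,0,-0.3]
  squeeze: 25

```text
time: 24.42
ee_pos: [0.5239, -0.2854, 0.1012]
tcp_rot: [179.9, -0.1, -165.3]
wrist_force: [0.2, 0.1, -0.2]
opening: 0.0557
grasp_force: 0.0
```

Run:
```python
from h import *
np.set_printoptions(precision=4,suppress=True)
c=bot.camera("wrist"); save(c,"w8.png")
o=bot.get_obs();print(o["time"],o["ee_pos"],o["tcp_rot"])
for d in bot.landmark_of("wrist","piece_mid")[:3]: print(round(d["p"],2),d["pixel"],atz(c,d["pixel"],.039))
for d in bot.boxes_of("wrist","piece")[:4]: print(round(d["p"],2),d["extent"])
o,m=fit(c,.074,(.525,-.2855),(.011,));print(np.array(o),m)
```

```text
24.475 [ 0.5244 -0.2857  0.1023] [ 179.999    -0.0659 -165.2794]
0.84 [369.2, 242.4] [ 0.53   -0.1984  0.039 ]
0.61 [416.3, 164.9] [ 0.4691 -0.1887  0.039 ]
0.57 [252.1, 204.2] [ 0.5232 -0.2863  0.039 ]
0.87 [381.8, 141.8, 467.4, 196.4]
0.56 [343.3, 211.8, 408.2, 283.2]
[[15.4929  0.5245 -0.2855]
 [15.4261  0.5245 -0.286 ]
 [15.3308  0.525  -0.2855]
 [15.0656  0.5245 -0.2865]] 5.676782
```

View pics/w8.png

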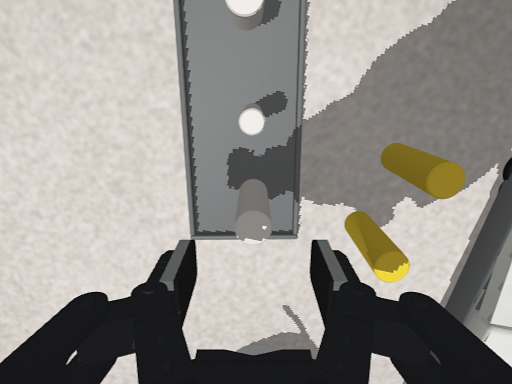

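The piece (253,222) is centred between the fingers.

Emit:
send_rows:
  moves: [0,0,-0.8,0,0,0,-0.3,0,0,-0.8,0,0,0,-0.3,0,0,-0.8,0,0,0,-0.3,0,0,0,0,0,0,-0.3,0,0,0,0,0,0,0.4,0,0,0,0,0,0,0.7,0,0,0,0,0,0,0.7,0,0,0,0,0,0,0.7]

```text
time: 25.58
ee_pos: [0.5251, -0.286, 0.0434]
tcp_rot: [-179.9, 0.0, -165.3]
wrist_force: [0.5, -0.0, 5.8]
opening: 0.0213
grasp_force: 25.4
```

Emit:
send_rows:
  moves: [0,0,0,0,0,0,1,0,0,0,0,0,0,1]

```text
time: 25.82
ee_pos: [0.5251, -0.286, 0.0434]
tcp_rot: [-179.9, 0.0, -165.3]
wrist_force: [-0.5, 0.5, 5.4]
opening: 0.0212
grasp_force: 25.4
```

Emit:
send_rows:
  moves: [0,0,0.3,0,0,0,1,0,0,0.7,0,0,0,1,0,0,1,0,0,0,1,0,0,1,0,0,0,1,0,0,1,0,0,0,1,0,0,1,0,0,0,1,0,0.5,1,0,0,0,1,0.2,1,0.8,0,0,0,1]

```text
time: 26.82
ee_pos: [0.5293, -0.2484, 0.2143]
tcp_rot: [-179.9, -0.0, -165.4]
wrist_force: [0.2, -0.0, -0.6]
opening: 0.0209
grasp_force: 24.9
```

Emit:
send_rows:
  moves: [0.4,1,0,0,0,0,1,0.4,1,0,0,0,0,1,0.4,1,0,0,0,0,1,0.4,1,0,0,0,0,1,0.4,1,0,0,0,0,1,0.4,1,0,0,0,0,1,0.4,1,0,0,0,0,1,0.4,1,0,0,0,0,1]

```text
time: 27.82
ee_pos: [0.6096, -0.0473, 0.2133]
tcp_rot: [-180.0, -0.0, -165.3]
wrist_force: [0.1, 0.6, -0.1]
opening: 0.0212
grasp_force: 24.9
```

Emit:
send_rows:
  moves: [0.4,1,0,0,0,0,1,0.3,1,0,0,0,0,1,0.22,0.1,0,0,0,0,1,0,0,0,0,0,0,1,0,0,0,0,0,0,1]

```text
time: 28.45
ee_pos: [0.6322, 0.0035, 0.2124]
tcp_rot: [-180.0, -0.1, -165.3]
wrist_force: [-0.2, -0.2, -0.7]
opening: 0.0212
grasp_force: 24.9
```

Run:
```python
from h import *
np.set_printoptions(precision=4,suppress=True)
c=bot.camera("wrist"); save(c,"w9.png"); s=bot.camera("scene")
o=bot.get_obs();print(o["time"],o["ee_pos"],o["tcp_rot"],o["opening"],o["grasp_force"],o["wrist_force"])
o,m=fit(c,.112,(.629,.004),(.026,.029));print(np.array(o),m)
for n,cc in(("wrist",c),("scene",s)):
    for d in bot.landmark_of(n,"bowl_rim")[:1]: print(n,d["p"],d["pixel"],atz(cc,d["pixel"],.112))
im=np.hstack([cv2.resize(c["color"],(400,300)),cv2.resize(s["color"][140:290,170:370],(400,300),interpolation=cv2.INTER_CUBIC)])
cv2.imwrite("pics/p9.png",im[:,:,::-1])
```

```text
28.55 [0.6322 0.0035 0.2122] [-179.9936   -0.0608 -165.3318] 0.0214456116055316 24.856410920619965 [ 0.48   -0.2038 -0.0789]
[[26.8916  0.6255  0.003 ]
 [26.8813  0.626   0.003 ]
 [26.4887  0.6255  0.0035]
 [26.409   0.629   0.0055]] 15.342888
wrist 0.94 [252.8, 182.4] [0.6272 0.0019 0.112 ]
scene 0.66 [274.2, 215.0] [0.6232 0.0128 0.112 ]
```

View pics/p9.png

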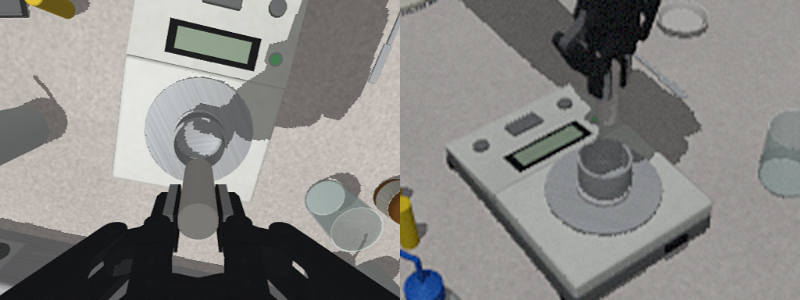

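The piece is held upright above the bowl, which stays seated. I'll shift about 5 mm in -x and lower.

Emit:
send_rows:
  moves: [-0.2,0.02,-0.5,0,0,0,1,0,0,-0.7,0,0,0,1,0,0,-0.8,0,0,0,1,0,0,-0.7,0,0,0,1,0,0,-0.5,0,0,0,1,0,0,-0.2,0,0,0,1,0,0,0,0,0,0,1,0,0,0,0,0,0,1]

```text
time: 29.65
ee_pos: [0.6278, 0.0048, 0.1278]
tcp_rot: [-180.0, -0.0, -165.3]
wrist_force: [-0.5, -0.2, -0.9]
opening: 0.0212
grasp_force: 24.9
```

Emit:
send_rows:
  moves: [0,0,-0.12,0,0,0,1,0,0,-0.08,0,0,0,1,0,0,0,0,0,0,1]

```text
time: 30.02
ee_pos: [0.6273, 0.0048, 0.1218]
tcp_rot: [180.0, -0.1, -165.3]
wrist_force: [0.7, -0.1, -0.2]
opening: 0.021
grasp_force: 24.9
```

Emit:
send_rows:
  moves: [0,0,-0.08,0,0,0,1,0,0,0,0,0,0,1]

```text
time: 30.28
ee_pos: [0.6273, 0.0048, 0.1198]
tcp_rot: [180.0, -0.1, -165.3]
wrist_force: [0.5, -0.2, -2.1]
opening: 0.0211
grasp_force: 24.9
```

Emit:
send_rows:
  moves: [0,0,-0.06,0,0,0,1,0,0,0,0,0,0,1]

```text
time: 30.52
ee_pos: [0.6274, 0.0048, 0.1184]
tcp_rot: [-180.0, -0.1, -165.3]
wrist_force: [-1.0, -0.1, -0.5]
opening: 0.0208
grasp_force: 24.9
```

Emit:
send_rows:
  moves: [0,0,-0.04,0,0,0,1,0,0,0,0,0,0,1]

```text
time: 30.78
ee_pos: [0.6274, 0.0048, 0.1174]
tcp_rot: [-180.0, -0.1, -165.3]
wrist_force: [0.2, 0.1, -0.7]
opening: 0.0212
grasp_force: 24.9
```

Emit:
send_rows:
  moves: [0,0,-0.03,0,0,0,1,0,0,0,0,0,0,1]

```text
time: 31.02
ee_pos: [0.6274, 0.0048, 0.1167]
tcp_rot: [-180.0, -0.1, -165.3]
wrist_force: [-0.4, -0.0, -0.5]
opening: 0.0213
grasp_force: 24.9
```

Emit:
send_rows:
  moves: [0,0,-0.03,0,0,0,1,0,0,0,0,0,0,1]

```text
time: 31.28
ee_pos: [0.6275, 0.0048, 0.1164]
tcp_rot: [-180.0, -0.0, -165.3]
wrist_force: [0.3, 0.2, 2.9]
opening: 0.0211
grasp_force: 25.1
```

Contact on the bowl floor at the expected height. I'll release slowly and withdraw straight up.

Emit:
send_rows:
  moves: [0,0,0,0,0,0,0.4,0,0,0,0,0,0,0.2,0,0,0,0,0,0,0,0,0,0,0,0,0,-0.1,0,0,0,0,0,0,-0.1,0,0,0.4,0,0,0,-0.1,0,0,0.8,0,0,0,-0.1,0,0,1,0,0,0,-0.1]

```text
time: 32.28
ee_pos: [0.6273, 0.0048, 0.172]
tcp_rot: [180.0, -0.1, -165.3]
wrist_force: [1.0, -0.3, -0.3]
opening: 0.047
grasp_force: 0.0
```

Emit:
send_rows:
  moves: [0,0,1,0,0,0,-0.1,0,0,1,0,0,0,-0.1,-0.5,0,1,0,0,0,-0.1,-1,0,0.5,0,0,0,-0.1,-1,0,0,0,0,0,-0.1,-1,0,0,0,0,0,-0.1,-1,0,0,0,0,0,-0.1,0,0,0,0,0,0,-0.1]

```text
time: 33.28
ee_pos: [0.5141, 0.0048, 0.2601]
tcp_rot: [-180.0, 0.1, -165.3]
wrist_force: [0.1, -0.4, -0.0]
opening: 0.0469
grasp_force: 0.0
```

Run:
```python
from h import *
np.set_printoptions(precision=4,suppress=True)
s=bot.camera("scene");t=bot.camera("top"); o=bot.get_obs();print(o["time"],o["ee_pos"],o["wrist_force"])
for q,z in(("bowl_rim",.112),("piece",.077),("piece_mid",.112)):
    for d in bot.landmark_of("scene",q)[:4]: print(q,round(d["p"],2),d["pixel"],atz(s,d["pixel"],z))
print(proj(s,(.6285,.004,.112)),proj(s,(.6275,.0048,.147)))
im=np.hstack([cv2.resize(s["color"][150:270,190:350],(400,300),interpolation=cv2.INTER_CUBIC),cv2.resize(t["color"][100:235,180:360],(400,300),interpolation=cv2.INTER_CUBIC)])
cv2.imwrite("pics/p10.png",im[:,:,::-1])
```

```text
33.375 [0.5153 0.0048 0.2592] [ 0.325  -0.1773 -0.0148]
bowl_rim 0.69 [226.7, 197.6] [ 0.5201 -0.0449  0.112 ]
bowl_rim 0.68 [273.0, 219.9] [0.6334 0.0025 0.112 ]
piece 0.7 [167.3, 243.1] [ 0.5379 -0.2038  0.077 ]
piece 0.64 [270.8, 229.9] [0.629  0.0007 0.077 ]
piece 0.59 [171.9, 260.3] [ 0.585  -0.2146  0.077 ]
piece_mid 0.84 [173.3, 250.3] [ 0.5913 -0.2084  0.112 ]
piece_mid 0.5 [270.1, 219.2] [ 0.6284 -0.0014  0.112 ]
piece_mid 0.46 [164.4, 234.1] [ 0.5424 -0.2059  0.112 ]
[272.2361 218.1921] [272.6119 206.1644]
```

View pics/p10.png

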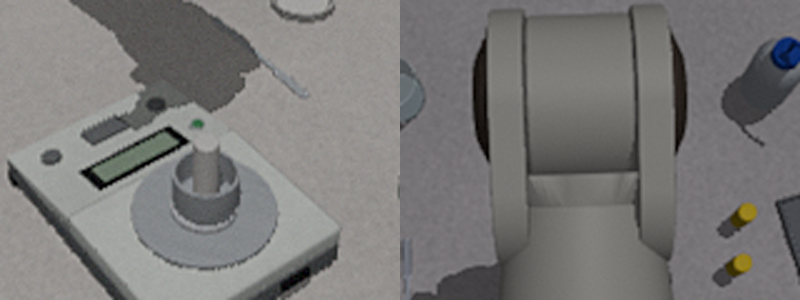

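The piece stands upright in the seated bowl (scene crop 205,165) and the arm is clear, so I'm handing in.

```bash
python3 -c "
from workcell import bot; print(bot.job_done())"
```

```text
the job is handed in; nothing more can be done
None
```

I seated the bowl fully home in the ring, held the tare key down for about 1.75 s, set the long thick piece upright in the bowl, and handed the job in with the arm clear; the highest push I read on the balance was about 25 N.

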